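Swing the boom microscope over the clamped phone board

TASK

Swing the heavy boom microscope round on its free-running post until its lens is above the middle of the green phone board, and bring it to a complete standstill there, so that it stays put once you have let go of it for a few seconds. Move it gently and only by its two orange spring bumpers, never by the housing or the boom, do not let it reach its end stops, and leave the board, the jar, the tray and the screwdriver where they are.

Things in the scene. Friction and masses are not known exactly. Their poses are not given: they have to be found in the camera images.
- boom: The swinging boom with its microscope. Origin at table height under the lens; own +x points at the post axis, 360 mm away. Its yaw minus that of zero is the boom angle; growing swings the head to the robot's right (-y). Starts at rest at -0.7 to -0.4. Inertia about the post 0.28 kg m2 nominal, damping only 0.015 N m s/rad, dry friction 0.0003 N m: it coasts for many seconds.
- zero (a point): Fixed point of the stand on the table, 360 mm before the vertical post axis; its +x points at the axis. With the boom at angle 0 the lens is right above it. End stops at boom angles -0.95 and 0.95; stay within 0.9 either way, and under 0.6 rad/s. Where the stand is (60 mm in x, 100 mm in y) and its yaw (up to 0.08 rad) differ from case to case.
- lens (a point): Centre of the microscope's lens, the lowest point of the head, 90 mm above the table and 360 mm from the post axis.
- board (a point): Centre of the top of the green phone board (142 mm radial from the post, 80 mm along the lens's circle), clamped in an aluminium holder with orange mat on a low friction-locked arm about the same post, not to be shifted, 25 mm above the table, 360 mm from the post axis (along the point's own +x), so the lens passes right over it. It lies at boom angles of about 0.18 to 0.55.
- scope_head (a point): Teal housing and boom beam, 3.2 kg nominal (+-30 percent; solids boom_c0 to c4), push under 2 N. Site: centre of the housing top. Housing 305 to 415 mm from the axis, 100 mm wide, z 120 to 230 mm; black lens tube (diameter 64) to z 90. Beam 100 mm wide, z 165 to 215. White camera cube on it, 165 to 235 mm from the axis, top with plug z 282. Too wide to straddle or grip.
- bumper_left: Orange half-round bumper on the head's +y side (at boom angle 0): push it to make the boom angle grow. Level radial bar of 60 mm diameter, 100 mm long, 30 mm proud of the housing. Spring 100 N/m, 24 mm travel, almost undamped: it throws back what hits it. Origin: middle of its outermost line, 360 mm from the post axis, 80 mm off the boom's centre line, z 180. Push with 12 N at most.
- bumper_right: The same bumper on the head's -y side: push it to make the boom angle fall, that is to brake a growing swing (no other brake can be used). Same size, spring and limit of 12 N; origin likewise at the middle of its outermost line.
- flux_jar: White jar with orange cap, 48 mm diameter, 50 mm tall, standing on the table, to be left alone. Origin: centre of its underside.
- parts_tray: White open tray 100 x 140 x 30 mm on the table, to be left alone. Origin: centre of its underside.
- driver: Screwdriver lying on the table, under 40 mm high, to be left alone. Its origin lies on the table under the tool.

How it is judged:
On the way:
1. the lens stands still over the board with nothing touching the microscope, for 3 s (horizontal distance between lens and board below 0.04 m and angular speed of boom below 0.02 rad/s and contact force between the arm and bumper_left below 0.05 N and contact force between the arm and bumper_right below 0.05 N and contact force between the arm and boom_c0 below 0.05 N and contact force between the arm and boom_c1 below 0.05 N and contact force between the arm and boom_c2 below 0.05 N and contact force between the arm and boom_c3 below 0.05 N and contact force between the arm and boom_c4 below 0.05 N), for 3 s.
At the end, for the whole second after the job is handed in: The lens centre is within 40 mm (horizontally) of the board's centre and the boom turns slower than 0.02 rad/s, untouched, for 3 s and still so through the last second (horizontal distance between lens and board below 0.04 m and angular speed of boom below 0.02 rad/s).
It fails at once if the boom runs to an end stop (beyond 0.9 rad either way) (angle between the x axis of boom and the x axis of zero, either way round above 0.9 rad).
It fails at once if the boom swings faster than 0.6 rad/s (angular speed of boom above 0.6 rad/s).
It fails at once if a bumper is pushed with more than 12 N (contact force between the arm and bumper_left above 12 N or contact force between the arm and bumper_right above 12 N).
It fails at once if the housing or boom is pushed or pressed with more than 2 N (contact force between the arm and boom_c0 above 2 N or contact force between the arm and boom_c1 above 2 N or contact force between the arm and boom_c2 above 2 N or contact force between the arm and boom_c3 above 2 N or contact force between the arm and boom_c4 above 2 N).
It fails at once if the board, jar, tray or screwdriver is moved by more than 20 mm (distance of any of flux_jar, parts_tray, driver, board from where it was at the start of the episode above 0.02 m).
It also fails if it takes over 43 s, if anything falls off the work surface, if the arm or the gripper's body presses on something with over 40 N, if the wrist force passes 120 N, or if a joint passes its speed limit or range.

ROBOT

A 7-joint arm with a two-finger parallel gripper is mounted at the origin on the work surface. World frame = base frame: x ahead of the robot, y to its left, z up, the work surface at z = 0. Lengths are in m, angles in rad, forces in N, time in s.
With the tool pointing down it reaches from about 0.4 to 0.85 m from the base axis. Payload 10.4 kg.
Tool frame: the origin (TCP) lies midway between the tips of the shut fingers; the grasp point (between the pads) lies 19 mm behind it; z points along the fingers, x is the direction in which the jaws open and shut, and the axes are right-handed (so a half turn about z gives the same grasp; the last joint's range is limited). The gripper opens to 85 mm and grips with 20 to 120 N. Pads are 22 mm wide; open, the fingers measure 114 mm over their backs; the gripper's body (76 mm by 85 mm) begins 54 mm behind the grasp point. The pads swing forward as they close: fully open they stand 13 mm farther back than shut.
Start: joints at [1.172, 0.332, -0.065, 1.46, 0.022, 1.35, -0.088], TCP at [0.229, -0.581, 0.231] pointing down, gripper open.
Joint ranges: [-2.6, 2.6], [-0.5, 2.12], [-1.47, 1.34], [0.16, 2.42], [-1.27, 4.41], [0.06, 2.06], [-2.6, 2.6]. Speed limits (rad/s): [2.22, 2.22, 2.79, 2.79, 3.14, 3.14, 3.14].

INTERFACE

Orientations are given as a unit quaternion [x, y, z, w].
In Python, from workcell import telemetry, eyes, order gives the robot as it stands.
- The arm moves only by the tool servo_tool, never from a script. Its argument "deltas" is a list of rows, each a list of 3 entries, a list of its own where there are three numbers: the shift along the tool's x, y, z in cm, then the turn about the tool's z in rad, then the finger opening in cm, from 0 to 8.54. A call has 1 to 12 rows; each row shifts and turns the pose as measured when the row begins, along the tool's axes as they then stand; what a row does not reach is not made up. A row lasts 1/12 s, in which the tool goes at most 41.7 mm and 7.16 degrees, less where a joint would pass 70% of its speed; a pose out of reach is approached as far as the arm can. A call is refused whole if a number of a shift passes 4.17 or a number of a turn 0.125, either way. A call with a gripper value outside its range is refused whole. The fingers move at their own pace and stop on an object; "force" is the grip in N (left out, the last holds). Time passes only in rows, so rows that do not move let the fingers close. It gives the time, the measured TCP pose, the force and the opening at its end, in the units of the state.
- telemetry.get_obs(): the state, without advancing time (a new reading comes with each control period).
- eyes.camera(name): name is "side" or "top"; returns (picture, depth): 420x560x3 uint8, blue, green, red; 420x560 float32, m along the optical axis (not along the pixel's ray), 0 where there is no reading.
- eyes.calibration(name): a dict with "fx", "fy", "cx", "cy" (pixels), "rvec" (rotation vector, rad) and "tvec" (3), from world to camera coordinates, as OpenCV has them. Camera axes: x right, y down, z forward; pixel columns grow to the right and rows downward; lengths in m; the calibration is good to about 2 mm. A picture is of the moment at which its call begins. calibration takes no time and is no camera call.
- order.hand_in(): hands the job in, once; it reports no verdict.
The state is a dict: "clock": time; "joint_pos": joint angles; "joint_velocities": joint speeds; "tau": joint torques, N m; "position": TCP position; "ee_rot": TCP orientation; "ft_force": force on the tool from outside, world axes, zero at the start; "torque": the same for the moment, N m; "grip_width": opening from 0.0 (shut) to 1.0 (fully open).
Only numpy, scipy, OpenCV 4.12 (cv2) and the standard library are available. Lean on these libraries where they do the work, as an engineer would, in place of code of your own. Each camera call takes 0.05 s, during which the arm holds its last target. There are 200 camera calls.

## Working session

There is one attempt and no reset: what is moved stays moved. The work goes in short steps, Python scripts to look and compute and a tool call to move; the robot and the scene stay as the last step left them, time stands still between calls to the robot, and variables do not carry over. Pictures are saved under pics/ and viewed, about 8 in all and at most 12, crops included, and the job is handed in when it is done.

Besides the shell and the picture viewer there is one more tool, called after "Emit:" as name(argument=value, ...), one argument or row to a line, values as JSON. servo_tool: Moves the arm, as the interface text tells. Its arguments: {"type":"object","properties":{"deltas":{"type":"array"},"force":{"type":"number"}},"required":["deltas"]}

```bash
mkdir -p pics; ls; cat > h.py <<'E'
import numpy as np,cv2
from workcell import telemetry,eyes,order
def cam(n):
    im,d=eyes.camera(n);c=eyes.calibration(n)
    R=cv2.Rodrigues(np.array(c['rvec'],float))[0];t=np.array(c['tvec'],float).ravel()
    return im,d,c,R,t
def pts(d,c,R,t):
    v,u=np.indices(d.shape)
    P=np.stack([(u-c['cx'])/c['fx']*d,(v-c['cy'])/c['fy']*d,d],-1)
    return (P-t)@R
E
python3 - <<'E'
from h import *
o=telemetry.get_obs();print(o)
for n in('top','side'):
    im,d,c,R,t=cam(n);cv2.imwrite(f'pics/{n}0.png',im);np.savez(f'{n}0.npz',im=im,d=d);print(n,c,'campos',-R.T@t)
E
```

```text
pics
{'clock': 0.0, 'joint_pos': array([ 1.17238877,  0.33287967, -0.06470251,  1.46095132,  0.02161149,
        1.34987597, -0.08854856]), 'joint_velocities': array([-0.00071566, -0.00128285,  0.00041555, -0.00143501,  0.00016709,
        0.00032656, -0.00056691]), 'tau': array([-7.45618854e-04, -6.25442004e+01,  4.85270773e-02, -3.91608739e+01,
        1.60478085e-02,  9.83662700e-03,  2.17802506e-05]), 'position': array([ 0.22924644, -0.58103868,  0.23050628]), 'ee_rot': array([ 8.26741272e-01, -5.62581876e-01, -6.06731627e-04, -3.67163267e-04]), 'ft_force': array([ 0.13501261,  0.57352787, -0.17377693]), 'torque': array([0.03926848, 0.03758553, 0.03792383]), 'grip_width': 0.9990120057337399}
top {'fx': 432.0974812729349, 'fy': 432.0974812729349, 'cx': 283.68375295468974, 'cy': 205.2350083418315, 'rvec': array([ 2.17162528, -2.22768163,  0.07585262]), 'tvec': array([-0.00601481,  0.4524915 ,  1.16548164])} campos [ 3.87133180e-01 -7.99859562e-04  1.18880590e+00]
side {'fx': 401.82347219949327, 'fy': 401.82347219949327, 'cx': 280.59545842270154, 'cy': 213.595554994889, 'rvec': array([ 2.77685397,  0.50975637, -0.08134984]), 'tvec': array([-0.42671435, -0.09933419,  1.20420537])} campos [ 0.56667901 -0.29360803  1.11118505]
```

View pics/top0.png

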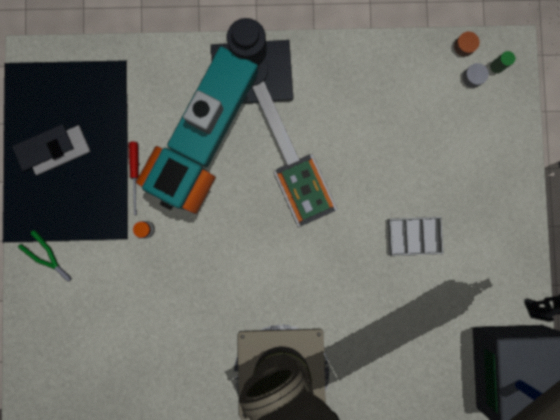

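View pics/side0.png

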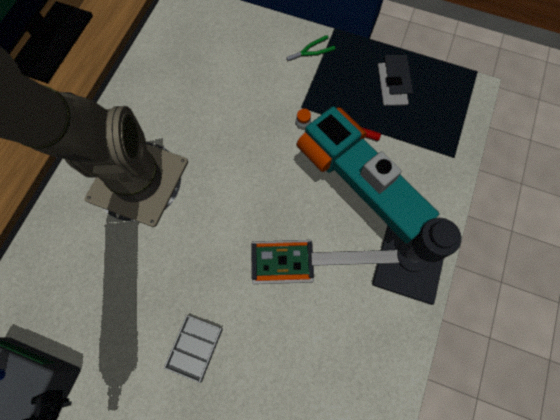

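Top: post about (246,38), teal boom with head at (172,180), orange bumpers at (155,165) and (200,195), board at (305,190), jar (142,229), screwdriver (134,165), tray (415,237). The side view agrees with this. Next I measure.

```bash
cat >> h.py <<'E'
def scene(n,im,d,c,R,t):
    P=pts(d,c,R,t);hsv=cv2.cvtColor(im,cv2.COLOR_BGR2HSV);H,S,V=[hsv[...,i].astype(int) for i in range(3)];z=P[...,2]
    ok=d>0
    return P,dict(teal=ok&(H>80)&(H<100)&(S>120)&(z>.19)&(z<.26),green=ok&(H>45)&(H<85)&(S>60)&(z>.01)&(z<.05)&(P[...,0]>.3)&(np.abs(P[...,1])<.45),
      orange=ok&(H<20)&(S>150)&(V>90)&(z>.12)&(z<.24),black=ok&(V<75)&(z>.1)&(P[...,0]>.7)&(np.abs(P[...,1])<.4),cap=ok&(H<20)&(S>150)&(z>.03)&(z<.07),mat=ok&(H<22)&(S>150)&(z>.005)&(z<.045))
E
python3 - <<'E'
from h import *
for n in('top','side'):
    c=eyes.calibration(n);f=np.load(n+'0.npz');R=cv2.Rodrigues(np.array(c['rvec']))[0];t=np.array(c['tvec'])
    P,m=scene(n,f['im'],f['d'],c,R,t)
    print(n)
    for k,v in m.items():
        q=P[v]
        if len(q)<10: print(k,len(q));continue
        r=cv2.minAreaRect((q[:,:2]*1000).astype(np.float32))
        print(k,len(q),'med',np.median(q,0).round(4),'z5/95',np.percentile(q[:,2],[5,95]).round(3),'rect',np.round(r[0],1),np.round(r[1],1),round(r[2],1))
    q=P[m['black']];zt=np.percentile(q[:,2],95);q=q[q[:,2]>zt-.01];print('post top',zt,cv2.minEnclosingCircle((q[:,:2]*1000).astype(np.float32)))
    q=P[m['teal']];
    for lo,hi in((.205,.222),(.224,.236)):
        s=q[(q[:,2]>lo)&(q[:,2]<hi)];l=cv2.fitLine((s[:,:2]*1000).astype(np.float32),2,0,.01,.01).ravel();r=cv2.minAreaRect((s[:,:2]*1000).astype(np.float32));print(lo,len(s),l,r)
    q=P[m['orange']]
    n_,lab,st,ce=cv2.connectedComponentsWithStats(m['orange'].astype(np.uint8))
    for i in range(1,n_):
        if st[i,4]>40: s=P[lab==i];print('bump',st[i],s.mean(0).round(3),s[:,2].max().round(3))
    n_,lab,st,ce=cv2.connectedComponentsWithStats(m['mat'].astype(np.uint8))
    for i in range(1,n_):
        if st[i,4]>20: s=P[lab==i];print('mat',st[i],s.mean(0).round(3))
E
```

```text
top
teal 5224 med [0.6159 0.1558 0.2149] z5/95 [0.21 0.23] rect [628.3 167.1] [101.1 385.1] 62.1
green 1072 med [ 0.4944 -0.0765  0.0243] z5/95 [0.02  0.028] rect [492.6 -76.5] [142.5  76.1] 22.9
orange 844 med [0.4983 0.1907 0.2053] z5/95 [0.194 0.21 ] rect [510.4 232.7] [151.8 100.1] 60.6
black 1611 med [0.8061 0.0575 0.2348] z5/95 [0.183 0.256] rect [793.1  78.7] [101.8 157. ] 60.6
cap 326 med [0.4075 0.3474 0.0464] z5/95 [0.031 0.052] rect [647.  -91.6] [  49.6 1069.4] 28.6
mat 934 med [ 0.5832 -0.0559  0.023 ] z5/95 [0.01  0.033] rect [ 604.3 -104.8] [ 344.5 1048.5] 17.0
post top 0.2560537711444867 ((823.9501953125, 62.55170822143555), 30.88418197631836)
0.205 3760 [ 8.8453996e-01 -4.6646443e-01  6.7633124e+02  1.3638519e+02] ((625.8553466796875, 168.0856475830078), (101.13969421386719, 379.9154052734375), 62.143287658691406)
0.224 1333 [ 8.8843250e-01 -4.5900729e-01  5.0746375e+02  2.3281134e+02] ((622.777587890625, 170.91641235351562), (94.61245727539062, 369.15399169921875), 61.127315521240234)
bump [137 147  24  39 269] [0.539 0.292 0.205] 0.212
bump [183 170  31  42 575] [0
[... 783 characters left out ...]
1245.2  868.7] 8.4
post top 0.2564091683559921 ((821.6376953125, 60.608314514160156), 30.4144229888916)
0.205 3397 [ 9.6906513e-01 -2.4680515e-01  6.6757489e+02  1.3190086e+02] ((163.1888427734375, 226.20021057128906), (175.1448974609375, 1308.1904296875), 80.5069351196289)
0.224 1069 [ 9.4673264e-01 -3.2202071e-01  5.1088885e+02  2.2534163e+02] ((176.13092041015625, 255.03199768066406), (209.2948455810547, 1308.3707275390625), 78.67029571533203)
bump [338 108  29  26 103] [0.541 0.29  0.206] 0.212
bump [298 133  33  35 473] [0.478 0.176 0.205] 0.215
mat [361 127  20  13 111] [0.607 0.385 0.023]
mat [256 242  52   5 168] [ 0.472 -0.035  0.015]
mat [256 274  54   7 273] [ 0.507 -0.119  0.014]
```

Emit:
servo_tool(
  deltas=[
    [[0,0,-1.7],-0.117,0],
    [[0,0,-1.7],-0.117,0],
    [[0,0,-1.7],-0.117,0],
    [[0,0,-1.7],-0.117,0],
    [[0,0,-1.7],-0.117,0],
    [[0,0,-1.7],-0.117,0],
    [[0,0,-0.5],0,0],
    [[-0.5,-3.6,0],0,0],
    [[-0.5,-3.6,0],0,0],
    [[-0.5,-3.6,0],0,0],
    [[-0.5,-3.6,0],0,0],
    [[-0.5,-3.6,0],0,0],
  ],
)

```text
clock: 1.1
position: [0.2841, -0.4073, 0.3317]
ee_rot: [0.97, -0.244, -0.007, -0.006]
ft_force: [0.7, -0.1, 0.9]
grip_width: -0.002
```

Emit:
servo_tool(
  deltas=[
    [[-0.5,-3.6,0],0,0],
    [[-0.5,-3.6,0],0,0],
    [[-0.5,-3.6,0],0,0],
    [[-0.5,-3.6,0],0,0],
    [[-0.5,-3.6,0],0,0],
    [[-0.5,-3.6,0],0,0],
    [[-0.5,-3.6,0],0,0],
    [[-0.5,-3.6,0],0,0],
    [[-0.5,-3.6,0],0,0],
    [[-0.5,-3.6,0],0,0],
    [[-0.5,-3.6,0],0,0],
    [[-0.5,-3.6,0],0,0],
  ],
)

```text
clock: 2.1
position: [0.4468, 0.0197, 0.3278]
ee_rot: [0.962, -0.274, -0.01, -0.006]
ft_force: [1.8, -0.7, -0.5]
grip_width: 0.001
```

Emit:
servo_tool(
  deltas=[
    [[-0.5,-3.6,0],0,0],
    [[-0.5,-3.6,0],0,0],
    [[-0.5,-3.6,0],0,0],
    [[-0.5,-3.6,0],0,0],
    [[-0.5,-3.6,0],0,0],
    [[-0.5,-3.6,0],0,0],
    [[-0.5,-3.6,0],0,0],
    [[-0.5,-3.6,0],0,0],
    [[-0.5,-3.6,0],0,0],
    [[-0.5,-3.6,0],0,0],
    [[0,0,0],0,0],
  ],
)

```text
clock: 3.02
position: [0.6046, 0.371, 0.315]
ee_rot: [0.954, -0.299, -0.016, -0.002]
ft_force: [-1.3, -0.3, -0.8]
grip_width: -0.003
```

Emit:
servo_tool(
  deltas=[
    [[0,0,0],-0.11,0],
    [[-0.7,0.5,-0.0],0,0],
    [[-0.7,1.0,1.8],0,0],
    [[-0.7,1.0,1.8],0,0],
    [[0,1.0,1.8],0,0],
    [[0,0,1.8],0,0],
    [[0,0,1.8],0,0],
    [[0,0,1.8],0,0],
    [[0,0,1.8],0,0],
    [[0,0,1.8],0,0],
  ],
)

```text
clock: 3.85
position: [0.5573, 0.3577, 0.155]
ee_rot: [0.966, -0.259, -0.021, 0.0]
ft_force: [-0.1, 0.5, 0.6]
grip_width: 0.001
```

```bash
cat >> h.py <<'E'
POST=np.array([.823,.0615])
def ang(n,save=None):
    tm=telemetry.get_obs()['clock'];im,d,c,R,t=cam(n)
    if save: cv2.imwrite('pics/'+save,im)
    P,m=scene(n,im,d,c,R,t)
    q=P[m['teal']|m['orange']][:,:2];v=POST-q;r=np.hypot(*v.T);a=np.arctan2(v[:,1],v[:,0])
    out=[]
    for lo,w in [(x,.1) for x in np.arange(.07,.30,.01)]+[(x,.135) for x in np.arange(.315,.40,.01)]:
        s=a[(r>=lo)&(r<lo+.01)]
        if len(s)<15: continue
        l,h=np.percentile(s,[1,99]);W=2*(lo+.005)*np.sin((h-l)/2)
        if abs(W-w)<.015: out.append((l+h)/2)
    return tm,(np.median(out) if out else np.nan),len(out)
E
python3 - <<'E'
from h import *
o=telemetry.get_obs();print(o['clock'],o['position'],o['ee_rot'],o['ft_force'])
print(ang('top','top1.png'),ang('side','side1.png'))
for n in('top0','side0'):
    f=np.load(n+'.npz');eyes_c=eyes.camera
    import types
    eyes2=f
    import h
    h.eyes=types.SimpleNamespace(camera=lambda k:(f['im'],f['d']),calibration=eyes.calibration);print(n,h.ang(n[:-1]));h.eyes=eyes
E
```

```text
3.85 [0.5572706  0.3576733  0.15502379] [ 9.65594095e-01 -2.59216805e-01 -2.08476726e-02  2.56518776e-04] [-0.13952603  0.48556978  0.55263457]
(3.85, np.float64(-0.4953243043060662), 19) (3.9, np.float64(-0.4799018951627398), 19)
top0 (3.95, np.float64(-0.4987396526527752), 25)
side0 (3.95, np.float64(-0.48479334256062323), 25)
```

Emit:
servo_tool(
  deltas=[
    [[0.7,0,-0.7],0,0],
    [[0.7,0.6,-0.7],0,0],
    [[0,0.6,0],0,0],
    [[0,0.6,0],0,0],
    [[0,0.2,0],0,0],
    [[0,0.2,0],0,0],
    [[0,0.2,0],0,0],
    [[0,0.2,0],0,0],
  ],
)

```text
clock: 4.62
position: [0.5576, 0.3246, 0.1734]
ee_rot: [0.965, -0.262, -0.02, 0.0]
ft_force: [-0.0, 0.7, 0.5]
grip_width: -0.0
```

Emit:
servo_tool(
  deltas=[
    [[0,0.2,0],0,0],
    [[0,0.2,0],0,0],
    [[0,0.2,0],0,0],
  ],
)

```text
clock: 4.87
position: [0.5539, 0.3192, 0.1735]
ee_rot: [0.965, -0.262, -0.02, 0.0]
ft_force: [0.5, 0.0, -0.4]
grip_width: 0.002
```

Emit:
servo_tool(
  deltas=[
    [[0,0.2,0],0,0],
    [[0,0.2,0],0,0],
    [[0,0.2,0],0,0],
    [[0,0.2,0],0,0],
    [[0,0.2,0],0,0],
    [[0,0.2,0],0,0],
    [[0,0.2,0],0,0],
    [[0,0.2,0],0,0],
    [[0,0.2,0],0,0],
    [[0,0.2,0],0,0],
    [[0,0.2,0],0,0],
    [[0,0.2,0],0,0],
  ],
)

```text
clock: 5.87
position: [0.5401, 0.2966, 0.1735]
ee_rot: [0.965, -0.262, -0.021, 0.0]
ft_force: [-0.6, -0.6, -0.2]
grip_width: 0.0
```

```bash
python3 - <<'E'
from h import *
o=telemetry.get_obs();print(o['clock'],o['position'],o['ft_force'])
for i in range(5):print(ang('top'))
E
```

```text
5.8667 [0.54008333 0.29658144 0.17345764] [-0.55684266 -0.63668877 -0.20797433]
(5.8667, np.float64(-0.41811132440170207), 17)
(5.9167, np.float64(-0.4112749476558848), 17)
(5.9667, np.float64(-0.40584996708917764), 16)
(6.0167, np.float64(-0.39457313370433084), 17)
(6.0667, np.float64(-0.3904278544444675), 18)
```

Emit:
servo_tool(
  deltas=[
    [[0,-0.8,-1.5],-0.113,0],
    [[0,0,-1.8],-0.113,0],
    [[0,0,-1.8],-0.113,0],
    [[0,0,-1.8],-0.113,0],
    [[0,0,-1.8],-0.113,0],
    [[0,0,-1.8],-0.113,0],
    [[0,0,-1.8],-0.113,0],
    [[0,0,-1.8],-0.113,0],
    [[-1.3,2.8,0],0,0],
    [[-1.3,2.8,0],0,0],
    [[-1.3,2.8,0],0,0],
    [[-1.3,2.8,0],0,0],
  ],
)

```text
clock: 7.12
position: [0.5449, 0.1857, 0.319]
ee_rot: [0.976, 0.217, -0.02, -0.012]
ft_force: [0.5, 0.3, 0.4]
grip_width: -0.0
```

Emit:
servo_tool(
  deltas=[
    [[-1.3,2.8,0],0,0],
    [[-1.3,2.8,0],0,0],
    [[-1.3,2.8,0],0,0],
    [[-1.3,2.8,0],0,0],
    [[-1.3,2.8,0],0,0],
    [[-1.3,2.8,0],0,0],
    [[-1.3,2.8,0],0,0],
    [[-1.3,2.8,0],0,0],
    [[-1.3,2.8,0],0,0],
    [[-1.3,2.8,0],0,0],
  ],
)

```text
clock: 7.95
position: [0.5445, -0.1373, 0.3154]
ee_rot: [0.976, 0.218, -0.019, -0.011]
ft_force: [0.6, -0.9, -0.1]
grip_width: 0.0
```

```bash
python3 - <<'E'
from h import *
o=telemetry.get_obs();print(o['clock'],o['position'],o['ee_rot'])
for i in range(4):print(ang('top'),ang('side'))
E
```

```text
7.95 [ 0.54445032 -0.13726295  0.31538682] [ 0.97563416  0.21834628 -0.01855384 -0.01089251]
(7.95, np.float64(-0.16449277012004826), 30) (8.0, np.float64(-0.11892136206405651), 10)
(8.05, np.float64(-0.1531281821748838), 29) (8.1, np.float64(-0.11071726443640408), 10)
(8.15, np.float64(-0.1418989018329762), 30) (8.2, np.float64(-0.10029329236860575), 10)
(8.25, np.float64(-0.13086426006529892), 27) (8.3, np.float64(-0.08854625378306674), 10)
```

Emit:
servo_tool(
  deltas=[
    [[-0.7,-0.3,1.8],0.06,0],
    [[-0.7,-0.3,1.8],0,0],
    [[-0.7,-0.3,1.8],0,0],
    [[-0.7,-0.3,1.8],0,0],
    [[0,0,1.8],0,0],
    [[0,0,1.8],0,0],
    [[0,0,1.8],0,0],
    [[0,0,1.6],0,0],
  ],
)

```text
clock: 9.02
position: [0.5099, -0.1229, 0.1736]
ee_rot: [0.98, 0.196, -0.016, -0.007]
ft_force: [0.2, 0.4, -1.1]
grip_width: 0.004
```

```bash
python3 - <<'E'
from h import *
o=telemetry.get_obs();print(o['clock'],o['position'],o['ee_rot'])
for i in range(6):print(ang('top','t2.png' if i==0 else None))
E
```

```text
9.0167 [ 0.5099107  -0.1228778   0.17361988] [ 0.98047491  0.19589549 -0.01553003 -0.0072619 ]
(9.0167, np.float64(-0.04815260094147377), 30)
(9.0667, np.float64(-0.043232556109580565), 32)
(9.1167, np.float64(-0.038163157045621746), 32)
(9.1667, np.float64(-0.03259784192696593), 32)
(9.2167, np.float64(-0.02869906939052705), 32)
(9.2667, np.float64(-0.02169213267129686), 32)
```

View pics/t2.png

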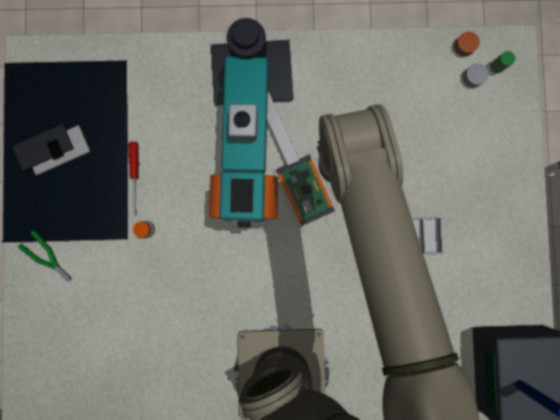

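Boom (head at about 245,195 px) now coasts near -0.02 rad, gripper waiting right of the board. Waiting a second, then remeasuring.

Emit:
servo_tool(
  deltas=[
    [[0,0,0],0,0],
    [[0,0,0],0,0],
    [[0,0,0],0,0],
    [[0,0,0],0,0],
    [[0,0,0],0,0],
    [[0,0,0],0,0],
    [[0,0,0],0,0],
    [[0,0,0],0,0],
    [[0,0,0],0,0],
    [[0,0,0],0,0],
    [[0,0,0],0,0],
    [[0,0,0],0,0],
  ],
)

```text
clock: 10.32
position: [0.5126, -0.1237, 0.179]
ee_rot: [0.981, 0.195, -0.013, -0.006]
ft_force: [-0.4, -0.0, -0.4]
grip_width: 0.007
```

```bash
python3 - <<'E'
from h import *
o=telemetry.get_obs();print(o['clock'],o['position'],o['ee_rot'])
for i in range(5):print(ang('top'))
E
```

```text
10.3167 [ 0.51264549 -0.1236825   0.17902087] [ 0.98068218  0.19509698 -0.01276907 -0.00604858]
(10.3167, np.float64(0.08755133232612639), 26)
(10.3667, np.float64(0.09229161013914117), 25)
(10.4167, np.float64(0.0981214204523686), 24)
(10.4667, np.float64(0.1020275243251806), 25)
(10.5167, np.float64(0.10669527829315523), 26)
```

Emit:
servo_tool(
  deltas=[
    [[0,0,0.1],0,0],
    [[0,0,0.1],0,0],
    [[0,0,0.1],0,0],
    [[0,0,0.1],0,0],
    [[0,0,0.1],0,0],
    [[0,0,0.1],0,0],
    [[0,0,0.1],0,0],
    [[0,0,0.1],0,0],
    [[0,0,0.1],0,0],
  ],
)

```text
clock: 11.32
position: [0.5124, -0.1236, 0.1691]
ee_rot: [0.981, 0.195, -0.013, -0.006]
ft_force: [1.0, -0.5, 0.5]
grip_width: 0.001
```

Emit:
servo_tool(
  deltas=[
    [[0,0.11,0.04],0,0],
    [[0,0.11,0.04],0,0],
    [[0,0.11,0.04],0,0],
  ],
)

```text
clock: 11.57
position: [0.5136, -0.1267, 0.1676]
ee_rot: [0.981, 0.195, -0.013, -0.006]
ft_force: [-0.7, -0.0, 0.6]
grip_width: 0.001
```

Emit:
servo_tool(
  deltas=[
    [[0,0.11,0.04],0,0],
    [[0,0.11,0.04],0,0],
    [[0,0.11,0.04],0,0],
    [[0,0.11,0.04],0,0],
    [[0,0.11,0.04],0,0],
    [[0,0.11,0.04],0,0],
  ],
)

```text
clock: 12.07
position: [0.5165, -0.1337, 0.1649]
ee_rot: [0.981, 0.195, -0.013, -0.006]
ft_force: [0.7, 0.3, -0.1]
grip_width: 0.002
```

```bash
python3 - <<'E'
from h import *
o=telemetry.get_obs();print(o['clock'],o['position'],o['ee_rot'],o['ft_force'])
print(ang('top'))
E
```

```text
12.0667 [ 0.51646231 -0.13371031  0.16486044] [ 0.98069036  0.19505684 -0.01274407 -0.00606876] [ 0.68494834  0.28956469 -0.13791782]
(12.0667, np.float64(0.2557372882391246), 25)
```

Emit:
servo_tool(
  deltas=[
    [[0,0.115,-0.02],0,0],
    [[0,0.115,-0.02],0,0],
    [[0,0.115,-0.02],0,0],
    [[0,0.115,-0.02],0,0],
    [[0,0.115,-0.02],0,0],
    [[0,0.115,-0.02],0,0],
    [[0,0.115,-0.02],0,0],
    [[0,0.115,-0.02],0,0],
    [[0,0.115,-0.02],0,0],
    [[0,0.115,-0.02],0,0],
    [[0,0.115,-0.02],0,0],
    [[0,0.115,0],0,0],
  ],
)

```text
clock: 13.12
position: [0.5224, -0.1479, 0.167]
ee_rot: [0.981, 0.195, -0.013, -0.006]
ft_force: [0.5, -0.7, -0.4]
grip_width: -0.002
```

```bash
python3 - <<'E'
from h import *
o=telemetry.get_obs();print(o['clock'],o['position'],o['ee_rot'],o['ft_force'])
print(ang('top'))
E
```

```text
13.1167 [ 0.52241024 -0.14794563  0.16704115] [ 0.98069615  0.19502927 -0.01272943 -0.00605049] [ 0.51130658 -0.67622828 -0.40905538]
(13.1167, np.float64(0.3452581254733228), 23)
```

Emit:
servo_tool(
  deltas=[
    [[0,0.113,-0.02],0,0],
    [[0,0.113,-0.02],0,0],
    [[0,0.113,-0.02],0,0],
    [[0,0.113,-0.02],0,0],
    [[0,0.113,-0.02],0,0],
    [[0,0.113,-0.02],0,0],
    [[0,0.113,-0.02],0,0],
    [[0,0.113,-0.02],0,0],
    [[0,0.113,-0.02],0,0],
    [[0,0.113,-0.02],0,0],
    [[0,0.113,0],0,0],
    [[0,0.2,0],0,0],
  ],
)

```text
clock: 14.17
position: [0.5285, -0.1627, 0.1689]
ee_rot: [0.981, 0.195, -0.013, -0.006]
ft_force: [-1.0, -0.0, -0.3]
grip_width: -0.001
```

```bash
python3 - <<'E'
from h import *
o=telemetry.get_obs();print(o['clock'],o['position'],o['ee_rot'],o['ft_force'])
for i in range(10):print(ang('top'))
E
```

```text
14.1667 [ 0.52853887 -0.1626755   0.16893821] [ 0.98069836  0.1950162  -0.01274657 -0.00607763] [-0.99970062 -0.0302301  -0.32483482]
(14.1667, np.float64(0.37668136287742404), 24)
(14.2167, np.float64(0.3764105310720845), 23)
(14.2667, np.float64(0.3772336818381612), 24)
(14.3167, np.float64(0.37703959875972515), 23)
(14.3667, np.float64(0.3778554765916118), 23)
(14.4167, np.float64(0.3787154127721828), 25)
(14.4667, np.float64(0.3786587396966802), 24)
(14.5167, np.float64(0.37882703030503107), 24)
(14.5667, np.float64(0.37902784088464464), 23)
(14.6167, np.float64(0.3788599150866564), 24)
```

Emit:
servo_tool(
  deltas=[
    [[0,0.8,0],0,0],
    [[0,1.5,0],0,0],
    [[0,2,0],0,0],
    [[0,2,0],0,0],
    [[0,2,0],0,0],
    [[0,2,0],0,0],
    [[0,2,0],0,0],
    [[0,0,0],0,0],
    [[0,0,0],0,0],
    [[0,0,0],0,0],
    [[0,0,0],0,0],
    [[0,0,0],0,0],
  ],
)

```text
clock: 15.67
position: [0.5782, -0.2935, 0.1634]
ee_rot: [0.981, 0.192, -0.015, -0.005]
ft_force: [-0.1, -0.3, -1.0]
grip_width: 0.001
```

Emit:
servo_tool(
  deltas=[
    [[0,0,0],0,0],
    [[0,0,0],0,0],
    [[0,0,0],0,0],
    [[0,0,0],0,0],
    [[0,0,0],0,0],
    [[0,0,0],0,0],
    [[0,0,0],0,0],
    [[0,0,0],0,0],
    [[0,0,0],0,0],
    [[0,0,0],0,0],
    [[0,0,0],0,0],
    [[0,0,0],0,0],
  ],
)

```text
clock: 16.67
position: [0.5782, -0.2915, 0.1645]
ee_rot: [0.981, 0.193, -0.015, -0.004]
ft_force: [-0.2, -1.3, -0.5]
grip_width: 0.0
```

Emit:
servo_tool(
  deltas=[
    [[0,0,0],0,0],
    [[0,0,0],0,0],
    [[0,0,0],0,0],
    [[0,0,0],0,0],
    [[0,0,0],0,0],
    [[0,0,0],0,0],
    [[0,0,0],0,0],
    [[0,0,0],0,0],
    [[0,0,0],0,0],
    [[0,0,0],0,0],
    [[0,0,0],0,0],
    [[0,0,0],0,0],
  ],
)

```text
clock: 17.67
position: [0.5782, -0.2915, 0.1644]
ee_rot: [0.981, 0.193, -0.015, -0.004]
ft_force: [0.1, 0.6, 0.3]
grip_width: 0.0
```

Emit:
servo_tool(
  deltas=[
    [[0,0,0],0,0],
    [[0,0,0],0,0],
    [[0,0,0],0,0],
    [[0,0,0],0,0],
    [[0,0,0],0,0],
    [[0,0,0],0,0],
    [[0,0,0],0,0],
    [[0,0,0],0,0],
    [[0,0,0],0,0],
    [[0,0,0],0,0],
    [[0,0,0],0,0],
    [[0,0,0],0,0],
  ],
)

```text
clock: 18.67
position: [0.5782, -0.2915, 0.1644]
ee_rot: [0.981, 0.193, -0.015, -0.004]
ft_force: [0.8, 0.4, 0.6]
grip_width: 0.0
```

```bash
python3 - <<'E'
from h import *
for i in range(10):print(ang('top','t3.png' if i==9 else None),ang('side') if i>7 else '')
E
```

```text
(18.6667, np.float64(0.3969096244748199), 32) 
(18.7167, np.float64(0.39727997751755517), 32) 
(18.7667, np.float64(0.397823728993531), 32) 
(18.8167, np.float64(0.39740552824882913), 32) 
(18.8667, np.float64(0.39750181372592797), 32) 
(18.9167, np.float64(0.39793420497412824), 32) 
(18.9667, np.float64(0.39790565129556055), 32) 
(19.0167, np.float64(0.3977446831363568), 32) 
(19.0667, np.float64(0.3984740867990596), 32) (19.1167, np.float64(0.41565083872747627), 25)
(19.1667, np.float64(0.3986228750692809), 31) (19.2167, np.float64(0.41622266902235483), 25)
```

View pics/t3.png

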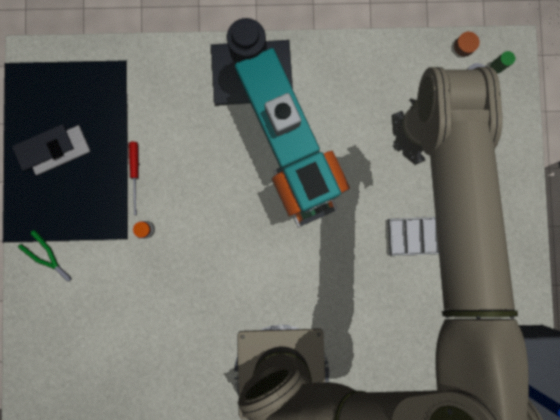

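The head (313,180 px) sits over the board. The arm is clear, and the jar, tray and screwdriver are where they were. The boom is at 0.398 rad against 0.397 for the board, drifting at about 0.003 rad/s, so I hand in.

```bash
python3 -c "
from h import *
print(order.hand_in())"
```

```text
the job is handed in; nothing more can be done
None
```

The microscope is over the phone board and as good as still, and I handed the job in at about 19 s of the 43 s allowed. The hand-in gave no verdict.

**What I did:** I pushed the boom once on the left bumper with the shut fingers at about 26 mm/s, which set it swinging at about 0.13–0.14 rad/s. I then lifted over the head and waited on the right side. The fingers backed away at half the boom's speed, so the spring bounce on the right bumper took out nearly all its motion. After that I pulled the arm about 14 cm clear of the boom.

**Last checks:**
- **Position:** the top camera puts the boom at a yaw of 0.398 rad and the board at 0.397 rad, an offset of about 1 mm. The side camera read the boom as 0.416 rad, but I never measured the board's yaw from that view. Even that would leave the lens about 7 mm off, inside the 40 mm limit.
- **Motion:** the boom was drifting at about 0.003 rad/s against the limit of 0.02, more than 4 s after I let go.
- **Contact:** the force readings during the job stayed at about 1–2 N, which is around the sensor's noise. I saw no sign that the housing or boom had been touched.
- **Other objects:** in the last picture the jar, screwdriver and tray are where they started. The board is hidden under the head, so I could not check it there, but nothing went near it.

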